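# Stack the rinsed sample cups on the drain mat

### The arm

A 6-joint arm with a two-finger parallel gripper is mounted at the origin on the work surface. World frame = base frame: x ahead of the robot, y to its left, z up, the work surface at z = 0. Lengths are in m, angles in rad, forces in N, time in s.
With the tool pointing down it reaches from about 0.4 to 0.925 m from the base axis. Payload 3.4 kg.
Tool frame: the origin (TCP) lies at the very end of the fingers, on their centre line; the grasp point (between the pads) lies 19 mm behind it; z points along the fingers, y is the line along which they close (so a half turn about z gives the same grasp; the last joint's range is limited). The gripper opens to 85 mm and grips with 20 to 120 N. Pads are 22 mm wide; open, the fingers measure 114 mm over their backs; the gripper's body (76 mm by 85 mm) begins 54 mm behind the grasp point. The pads swing forward as they close: fully open they stand 13 mm farther back than shut.
Start: joints at [-1.212, 0.307, 1.506, -0, 1.328, -0.073], TCP at [0.241, -0.522, 0.231] pointing down, gripper open.
Joint ranges: [-3.12, 3.12], [-1.05, 2.28], [0.14, 2.33], [-1.42, 4.57], [0.1, 2.73], [-2.68, 2.68]. Speed limits (rad/s): [2.57, 2.57, 3.14, 3.14, 3.14, 3.14].

### API

Orientations are given as a unit quaternion [x, y, z, w].
In Python, from plant import env gives the robot as it stands. The module is installed in compiled form; this text tells all that it offers.
- The arm moves only by the tool move_arm, never from a script. Its argument "commands" is a list of rows, each an object of numbers: "ax", "ay", "az": the turn, a rotation vector about the tool's x, y, z in degrees; "tx", "ty", "tz": the shift along the tool's x, y, z in mm; "jaw": the opening, from 0 (shut) to 1 (fully open). A call has 1 to 5 rows; each row is the pose to reach, as a shift and turn from the pose commanded when the call began, along the tool's axes at that moment; what a row does not reach only later rows make up. A row lasts 1/10 s, in which the tool goes at most 50 mm and 8.59 degrees, less where a joint would pass 70% of its speed; a pose out of reach is approached as far as the arm can. A call with a gripper value outside its range is refused whole. The fingers move at their own pace and stop on an object; the grip force is fixed at half the most. Time passes only in rows, so rows that repeat a pose let the fingers close. It gives the time, the measured TCP pose, the force, the opening and the grip force at its end, in the units of the state.
- env.read_state(): the state, without advancing time (a new reading comes with each control period).
- env.capture(name): name is "side" or "top" or "wrist"; returns a dict with "image" (384x512x3 uint8, red, green, blue), "fx", "fy", "cx", "cy" (pixels), "k1" (the pictures are not rectified: a ray, as slopes to the right and down, at radius r is drawn at 1 + k1 r^2 times it, then the intrinsics apply), "position" and "orientation" of the camera in the world. Camera axes: x right, y down, z forward; pixel columns grow to the right and rows downward; lengths in m; the calibration is good to about 2 mm. A picture is of the moment at which its call begins. There is no depth.
- env.finish_job(): hands the job in; it is judged then, once.
The state is a dict: "clock": time; "joint_pos": joint angles; "dq": joint speeds; "joint_torque": joint torques, N m; "tcp_pos": TCP position; "ee_rot": TCP orientation; "force": force on the tool from outside, world axes, zero at the start; "moment": the same for the moment, N m; "width": opening from 0.0 (shut) to 1.0 (fully open); "grip_force": force on a finger pad.
Only numpy, scipy, OpenCV 4.12 (cv2) and the standard library are available. Lean on these libraries where they do the work, as an engineer would, in place of code of your own. Each camera call takes 0.05 s, during which the arm holds its last target. There are 200 camera calls.

### The job

Put the rinsed steel sample cups away as one tower on the red mat in the drain tray: all mouth-down, the largest standing wholly on the mat, the medium one on it and the smallest on top, each rim sitting level and all the way down on the shoulder round the foot of the cup below. Set the cups down rather than dropping them, do not tip any over, and leave the glassware, bottles and tools where they stand; the small cup has been parked on the large one and may be put aside on the bench meanwhile.

Things in the scene. Friction and masses are not known exactly. Their poses are not given: they have to be found in the camera images.
- mat_top (a point): Round red silicone drain mat, 100 mm across and 4 mm thick, fixed on the floor of the drain tray in one of its three places (left, middle or right). This point is the centre of its upper face, 7 mm above the bench.
- tray: Shallow stainless drain tray, fixed: 180 mm along its x, 360 mm along its y, with a lip 14 mm high and 3 mm thick all round and a floor 3 mm thick. Origin: centre of its underside, on the bench; it may be turned a few degrees.
- cup_large_mid (a point): Largest plain stainless-steel cup, round and straight-walled, standing mouth-down: outside diameter 68 mm, rim to shoulder 64 mm, wall 2.5 mm (mouth 63 mm inside). This point is on its axis, 32 mm above the rim (half-way up the wall); z points up out of the closed end. 
- cup_medium_mid (a point): Medium plain stainless-steel cup, round and straight-walled, standing mouth-down: outside diameter 58 mm, rim to shoulder 58 mm, wall 2.5 mm (mouth 53 mm inside). This point is on its axis, 29 mm above the rim (half-way up the wall); z points up out of the closed end. 
- cup_small_mid (a point): Smallest plain stainless-steel cup, round and straight-walled, standing mouth-down: outside diameter 42 mm, rim to shoulder 46 mm, wall 2.5 mm (mouth 37 mm inside). This point is on its axis, 23 mm above the rim (half-way up the wall); z points up out of the closed end. At the start it is parked on the large cup.
- cup_large: The largest cup itself; origin at the centre of its mouth, in the plane of the rim. Its closed end, on top, carries a stacking foot: a round step 5 mm high above the shoulder, 48 mm across at its root tapering to 43 mm at its flat top. 0.08 to 0.15 kg. At the start the small cup stands on it.
- cup_medium: The medium cup itself; origin at the centre of its mouth, in the plane of the rim. Its closed end, on top, carries a stacking foot: a round step 5 mm high above the shoulder, 32 mm across at its root tapering to 27 mm at its flat top. 0.06 to 0.12 kg. Stacked, its rim lies on the large cup's shoulder, 64 mm above that cup's rim, with 2.5 mm of play round the foot.
- cup_small: The smallest cup itself; origin at the centre of its mouth, in the plane of the rim. Its closed end, on top, carries a stacking foot: a round step 5 mm high above the shoulder, 18 mm across at its root tapering to 13 mm at its flat top. 0.035 to 0.07 kg. At the start its rim is 69 mm above the large cup's rim. Stacked, it lies on the medium cup's shoulder, 58 mm above that cup's rim, with 2.5 mm of play.
- flask: Conical glass flask with a blue stopper, standing loose in the tray beside the mat: 64 mm across at the base, 107 mm high. Origin: centre of its underside. Leave alone.
- funnel: White powder funnel, mouth-down in the tray beside the mat: 74 mm across, 75 mm high. Origin: centre of its underside. Leave alone.
- jar_amber: Amber glass jar with a black cap, 44 mm across, 80 mm high, standing close to the large cup. Origin: centre of its underside. Leave alone.
- jar_white: White plastic jar with a red cap, 44 mm across, 80 mm high, standing close to the medium cup. Origin: centre of its underside. Leave alone.
- jar_clear: Green glass jar with a white cap, 42 mm across, 90 mm high, also close to the medium cup. Origin: centre of its underside. Leave alone.
- wash_bottle: White wash bottle with a red cap and bent spout: 58 mm across, body and cap 144 mm high, the spout rises to 187 mm and reaches 58 mm from the axis along the bottle's -x. Stands in front of the robot between the cups. Origin: centre of its underside. Leave alone.
- clamp: Aluminium vacuum flange clamp lying flat on the bench beside the tray: a ring 59 mm across and 15 mm high with a wing screw that reaches 35 mm from the centre along its x. Origin: centre of its underside. Leave alone.
- spanner: Steel spanner lying flat on the bench beside the tray, 150 mm long along its x, about 32 mm wide, 8 mm high. Origin at the middle of its length, on the bench. Leave alone.
Not all that is in view belongs to the job. What is shaped like the part that bears mat_top but blue or purple is not meant. What is shaped like the cup_small but purple is not meant.

How it is judged:
By the outcome, as a careful person would: the job done as asked, in the order asked, and still so for the second after the job is handed in, with the robot touching nothing.
It also fails if it takes over 67 s, if anything falls off the work surface, if the arm or the gripper's body presses on something with over 40 N, if the wrist force passes 120 N, or if a joint passes its speed limit or range.

## Working session

There is one attempt and no reset: what is moved stays moved. The work goes in short steps, Python scripts to look and compute and a tool call to move; the robot and the scene stay as the last step left them, time stands still between calls to the robot, and variables do not carry over. Pictures are saved under pics/ and viewed, at most 10 in all, crops included, and the job is handed in when it is done.

Besides the shell and the picture viewer there is one more tool, called after ">>>" by a JSON object that holds its "method" and its "body". move_arm: Moves the arm, as the interface text tells. Its arguments: {"type":"object","properties":{"commands":{"type":"array","items":{"type":"object","properties":{"ax":{"type":"number"},"ay":{"type":"number"},"az":{"type":"number"},"tx":{"type":"number"},"ty":{"type":"number"},"tz":{"type":"number"},"jaw":{"type":"number"}}}}},"required":["commands"]}

```bash
mkdir -p pics; cat > h.py <<'E'
import numpy as np, cv2
from scipy.spatial.transform import Rotation as R
from plant import env
def cap(n,save=None):
    c=env.capture(n)
    if save: cv2.imwrite('pics/'+save+'.png',c['image'][:,:,::-1])
    return c
def ray(c,u,v):
    K=np.array([[c['fx'],0,c['cx']],[0,c['fy'],c['cy']],[0,0,1]],float)
    p=cv2.undistortPoints(np.array([[[u,v]]],float),K,np.array([c['k1'],0,0,0,0.]))[0,0]
    d=R.from_quat(c['orientation']).apply([p[0],p[1],1]); return np.array(c['position']),d
def onz(c,u,v,z):
    o,d=ray(c,u,v); return o+d*(z-o[2])/d[2]
def tool(p):  # world point -> shift in tool axes mm
    s=env.read_state(); return R.from_quat(s['ee_rot']).inv().apply(np.array(p)-s['tcp_pos'])*1000
E
python3 - <<'E'
from h import *
a=cap('top','top0');b=cap('side','side0');w=cap('wrist','wr0')
for c in(a,b,w):print({k:np.round(v,3) for k,v in c.items() if k!='image'})
s=env.read_state();print(s)
cv2.imwrite('pics/ts.png',cv2.resize(np.vstack([a['image'],b['image']])[:,:,::-1],None,fx=.78,fy=.78))
E
```

```text
{'fx': np.float64(454.323), 'fy': np.float64(454.323), 'cx': np.float64(250.396), 'cy': np.float64(192.288), 'k1': np.float64(-0.177), 'position': array([0.385, 0.029, 1.214]), 'orientation': array([ 0.712, -0.7  ,  0.037, -0.028])}
{'fx': np.float64(385.351), 'fy': np.float64(385.351), 'cx': np.float64(261.862), 'cy': np.float64(193.097), 'k1': np.float64(-0.023), 'position': array([0.225, 0.734, 0.628]), 'orientation': array([-0.155,  0.878, -0.445,  0.078])}
{'fx': np.float64(270.372), 'fy': np.float64(270.372), 'cx': np.float64(252.133), 'cy': np.float64(191.797), 'k1': np.float64(-0.038), 'position': array([ 0.308, -0.491,  0.373]), 'orientation': array([ 0.833, -0.533, -0.081,  0.125])}
{'clock': 0.15, 'joint_pos': array([-1.21253313e+00,  3.07452707e-01,  1.50737744e+00, -3.91611537e-05,
        1.32841046e+00, -7.35225772e-02]), 'dq': array([-0.00153381, -0.00319766, -0.00353231, -0.00082015, -0.00062924,
       -0.00016243]), 'joint_torque': array([-3.64887819e-04, -4.57978034e+01, -2.52219611e+01, -2.49541044e-04,
        8.52786703e-03, -1.62981411e-05]), 'tcp_pos': array([ 0.24039783, -0.52174345,  0.23056157]), 'ee_rot': array([ 9.76784168e-01,  2.14224206e-01, -1.35726103e-04, -8.12944523e-04]), 'force': array([-0.17345186, -0.24241137,  0.56158959]), 'moment': array([0.03339781, 0.01361081, 0.00619822]), 'grip_force': 0.0, 'width': 0.9977681419221809}
```

View pics/top0.png

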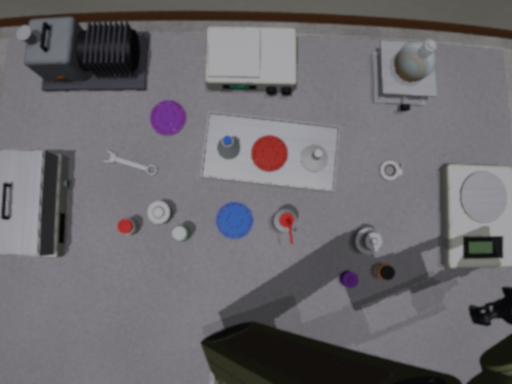

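View pics/side0.png

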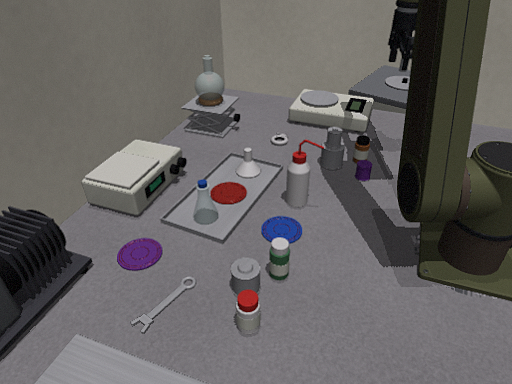

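Candidates in the top view:
- **Mat:** red disc (269,153). The blue (234,220) and purple (168,118) discs are decoys.
- **Small cup:** steel, on the large cup (370,240). The purple one (349,279) is a decoy.
- **Medium cup:** (159,212), between the white jar (126,226) and the green jar (180,233).

The flask is at (229,147), the funnel at (314,157) and the wash bottle at (288,220). I'll check the choice in one crop and measure.

```bash
python3 - <<'E'
from h import *
a={k:v for k,v in cap('top').items()};b=cap('side')
im=a['image'];sb=b['image']
f=lambda i:cv2.resize(i[:,:,::-1],(380,280),interpolation=cv2.INTER_CUBIC)
cv2.imwrite('pics/crop1.png',np.vstack([np.hstack([f(im[205:289,320:434]),f(im[185:269,105:219])]),np.hstack([f(sb[115:199,285:399]),f(sb[225:337,180:332])])]))
h=cv2.cvtColor(im,cv2.COLOR_RGB2HSV)
m=(((h[:,:,0]<8)|(h[:,:,0]>172))&(h[:,:,1]>150)).astype(np.uint8)
n,l,st,ce=cv2.connectedComponentsWithStats(m)
for i in range(1,n):
  if st[i,4]>30: print('red',st[i],ce[i].round(1),onz(a,*ce[i],.007).round(4))
for n,u,v,z in[('med foot',158,210,.063),('jarw',126,226,.08),('jarc',180,233,.09),('wash',288,217,.144),('small',372,240,.12),('amber',385,271,.08),('purple',349,279,.05),('flask stop',228,141,.107),('funnel top',318,153,.075)]:print(n,onz(a,u,v,z).round(3))
for n,u,v,z in[('med foot',246,266,.063),('small top',335,131,.12),('amber',363,142,.08)]:print('side',n,onz(b,u,v,z).round(3))
E
```

```text
red [253 137  34  33 892] [269. 153.] [ 0.6035 -0.034   0.007 ]
red [280 214  13  16 134] [286.4 220. ] [ 0.4238 -0.0827  0.007 ]
red [118 220  14  13 139] [124.7 225.8] [0.3999 0.35   0.007 ]
med foot [0.441 0.25  0.063]
jarw [0.399 0.327 0.08 ]
jarc [0.384 0.188 0.09 ]
wash [ 0.427 -0.074  0.144]
small [ 0.374 -0.283  0.12 ]
amber [ 0.295 -0.329  0.08 ]
purple [ 0.272 -0.243  0.05 ]
flask stop [0.614 0.073 0.107]
funnel top [ 0.594 -0.156  0.075]
side med foot [0.435 0.249 0.063]
side small top [ 0.368 -0.271  0.12 ]
side amber [ 0.288 -0.309  0.08 ]
```

View pics/crop1.png

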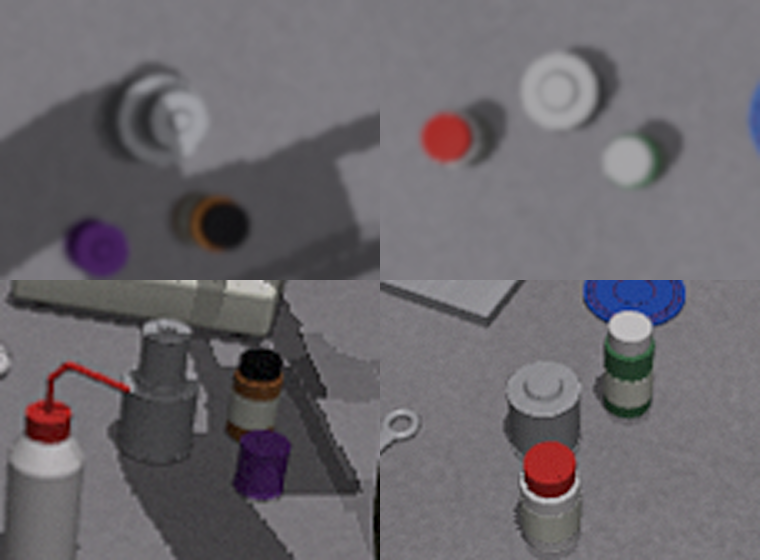

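The crop confirms the choice: the steel small cup (foot about 374,240) is on the large one, with the amber and purple items clear of it. The medium cup is at (158,212) with both jars at least 30 mm away. Next I'll approach the small cup and look with the wrist camera.

>>> {"method": "move_arm", "body": {"commands": [{"tx":45,"ty":-33},{"tx":90,"ty":-66},{"tx":130,"ty":-100},{"tx":165,"ty":-130},{"tx":165,"ty":-130}]}}

```text
schema error: expected keys ax, ay, az, tx, ty, tz, jaw
```

```bash
python3 - <<'E'
from h import *
w=cap('wrist','w1');print(np.round(w['position'],3),ray(w,256,192)[1].round(3))
s=env.read_state();print(s['tcp_pos'],s['clock'],s['dq'].round(3))
E
```

```text
[ 0.308 -0.491  0.374] [-0.263 -0.136 -0.955]
[ 0.24052783 -0.52202919  0.23095732] 0.3 [ 0.001 -0.    -0.002 -0.002 -0.001  0.   ]
```

View pics/w1.png

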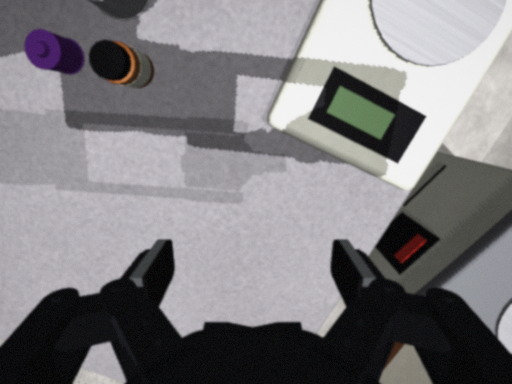

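The move was refused because every key is required, so this view is still from the start pose: fingers at the bottom, purple cup (45,48), amber jar (112,62). I'll resend with full rows.

>>> {"method": "move_arm", "body": {"commands": [{"ax":0,"ay":0,"az":0,"tx":40,"ty":-30,"tz":0,"jaw":1},{"ax":0,"ay":0,"az":0,"tx":80,"ty":-60,"tz":0,"jaw":1},{"ax":0,"ay":0,"az":0,"tx":120,"ty":-95,"tz":0,"jaw":1},{"ax":0,"ay":0,"az":0,"tx":150,"ty":-130,"tz":0,"jaw":1},{"ax":0,"ay":0,"az":0,"tx":150,"ty":-130,"tz":0,"jaw":1}]}}

```text
clock: 0.8
tcp_pos: [0.3226, -0.3351, 0.231]
ee_rot: [0.976, 0.217, 0.0, -0.002]
force: [0.1, -0.0, -0.5]
width: 1.004
grip_force: 0.0
```

>>> {"method": "move_arm", "body": {"commands": [{"ax":0,"ay":0,"az":0,"tx":0,"ty":-30,"tz":0,"jaw":1},{"ax":0,"ay":0,"az":0,"tx":0,"ty":-30,"tz":0,"jaw":1},{"ax":0,"ay":0,"az":0,"tx":0,"ty":-30,"tz":0,"jaw":1}]}}

```text
clock: 1.1
tcp_pos: [0.3099, -0.3144, 0.2316]
ee_rot: [0.977, 0.214, 0.0, 0.001]
force: [0.4, -0.7, 0.2]
width: 1.0
grip_force: 0.0
```

```bash
python3 - <<'E'
from h import *
w=cap('wrist','w2');print(np.round(w['position'],3))
s=env.read_state();print(s['tcp_pos'],s['clock'],s['dq'].round(3))
E
```

```text
[ 0.377 -0.283  0.374]
[ 0.31014566 -0.31506195  0.23166244] 1.15 [-0.009  0.012 -0.014  0.001 -0.    -0.   ]
```

View pics/w2.png

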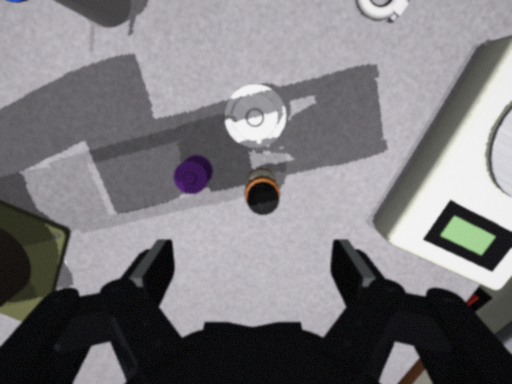

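The small cup's foot is at (255,117) and the large disc at (256,115). The amber cap is at (263,195), the purple cup at (193,174) and the wash bottle top-left.

```bash
python3 - <<'E'
from h import *
w=cap('wrist');print(onz(w,255,117,.12),onz(w,256,115,.064),onz(w,263,195,.08),onz(w,193,174,.05))
print(tool(onz(w,255,117,.12)),tool([.45,-.37,.03]),tool([.374,-.284,.03]))
a=cap('top');g=a['image'];
E
```

```text
[ 0.37204583 -0.28958198  0.12      ] [ 0.37327322 -0.2909649   0.064     ] [ 0.29677339 -0.33514234  0.08      ] [ 0.27706147 -0.25031517  0.05      ]
[ 66.869523     2.22832151 111.61913874] [104.05353528 107.73259549 201.78625106] [ 70.9631138   -2.16278237 201.61323844]
```

>>> {"method": "move_arm", "body": {"commands": [{"ax":0,"ay":0,"az":0,"tx":45,"ty":1,"tz":10,"jaw":1},{"ax":0,"ay":0,"az":0,"tx":67,"ty":1,"tz":50,"jaw":1},{"ax":0,"ay":0,"az":0,"tx":67,"ty":1,"tz":95,"jaw":1},{"ax":0,"ay":0,"az":0,"tx":67,"ty":1,"tz":130,"jaw":1},{"ax":0,"ay":0,"az":0,"tx":67,"ty":1,"tz":152,"jaw":1}]}}

```text
clock: 1.75
tcp_pos: [0.3705, -0.2868, 0.0765]
ee_rot: [0.977, 0.214, -0.001, -0.001]
force: [-1.0, -0.1, -0.0]
width: 1.0
grip_force: 0.0
```

>>> {"method": "move_arm", "body": {"commands": [{"ax":0,"ay":0,"az":0,"tx":0,"ty":0,"tz":0,"jaw":0.65},{"ax":0,"ay":0,"az":0,"tx":0,"ty":0,"tz":0,"jaw":0.55},{"ax":0,"ay":0,"az":0,"tx":0,"ty":0,"tz":0,"jaw":0.4},{"ax":0,"ay":0,"az":0,"tx":0,"ty":0,"tz":0,"jaw":0.3},{"ax":0,"ay":0,"az":0,"tx":0,"ty":0,"tz":0,"jaw":0.3}]}}

```text
clock: 2.25
tcp_pos: [0.3722, -0.2882, 0.0808]
ee_rot: [0.977, 0.214, 0.001, 0.002]
force: [-0.1, -0.6, 4.1]
width: 0.485
grip_force: 60.8
```

>>> {"method": "move_arm", "body": {"commands": [{"ax":0,"ay":0,"az":0,"tx":0,"ty":0,"tz":-15,"jaw":0.3},{"ax":0,"ay":0,"az":0,"tx":0,"ty":0,"tz":-40,"jaw":0.3},{"ax":0,"ay":0,"az":0,"tx":12,"ty":36,"tz":-45,"jaw":0.3},{"ax":0,"ay":0,"az":0,"tx":26,"ty":78,"tz":-45,"jaw":0.3},{"ax":0,"ay":0,"az":0,"tx":36,"ty":107,"tz":-40,"jaw":0.3}]}}

```text
clock: 2.75
tcp_pos: [0.4516, -0.3722, 0.1217]
ee_rot: [0.977, 0.214, 0.002, 0.003]
force: [0.2, 0.0, -0.3]
width: 0.48
grip_force: 60.7
```

>>> {"method": "move_arm", "body": {"commands": [{"ax":0,"ay":0,"az":0,"tx":0,"ty":0,"tz":35,"jaw":0.3},{"ax":0,"ay":0,"az":0,"tx":0,"ty":0,"tz":75,"jaw":0.3},{"ax":0,"ay":0,"az":0,"tx":0,"ty":0,"tz":98,"jaw":0.3},{"ax":0,"ay":0,"az":0,"tx":0,"ty":0,"tz":105,"jaw":0.3},{"ax":0,"ay":0,"az":0,"tx":0,"ty":0,"tz":105,"jaw":0.3}]}}

```text
clock: 3.25
tcp_pos: [0.4483, -0.3688, 0.014]
ee_rot: [0.977, 0.214, -0.0, -0.001]
force: [0.5, -0.5, -0.3]
width: 0.481
grip_force: 61.0
```

```bash
python3 - <<'E'
from h import *
b=cap('side');cv2.imwrite('pics/s2.png',cv2.resize(b['image'][90:210,260:420,::-1],None,fx=4,fy=4))
s=env.read_state();print(s['tcp_pos'],s['force'],s['width'])
E
```

```text
[ 0.44903817 -0.36950298  0.01498356] [-0.27556614 -0.07824615 -0.18856157] 0.48494556704981434
```

View pics/s2.png

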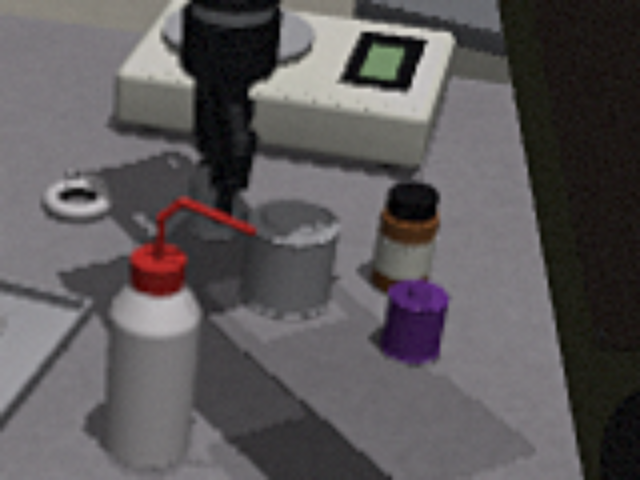

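The side view shows the small cup in the fingers just over the bench behind the large cup, and everything else standing. I'll lower it until it touches.

>>> {"method": "move_arm", "body": {"commands": [{"ax":0,"ay":0,"az":0,"tx":0,"ty":0,"tz":1,"jaw":0.3},{"ax":0,"ay":0,"az":0,"tx":0,"ty":0,"tz":2,"jaw":0.3},{"ax":0,"ay":0,"az":0,"tx":0,"ty":0,"tz":2,"jaw":0.3}]}}

```text
clock: 3.6
tcp_pos: [0.4492, -0.3696, 0.0133]
ee_rot: [0.977, 0.214, 0.001, 0.001]
force: [-0.7, 0.0, -0.9]
width: 0.486
grip_force: 61.0
```

>>> {"method": "move_arm", "body": {"commands": [{"ax":0,"ay":0,"az":0,"tx":0,"ty":0,"tz":1,"jaw":0.3},{"ax":0,"ay":0,"az":0,"tx":0,"ty":0,"tz":1,"jaw":0.3}]}}

```text
clock: 3.8
tcp_pos: [0.449, -0.3695, 0.0119]
ee_rot: [0.977, 0.214, 0.0, 0.001]
force: [-0.4, -0.8, 3.1]
width: 0.485
grip_force: 61.4
```

>>> {"method": "move_arm", "body": {"commands": [{"ax":0,"ay":0,"az":0,"tx":0,"ty":0,"tz":1,"jaw":0.3},{"ax":0,"ay":0,"az":0,"tx":0,"ty":0,"tz":1,"jaw":0.3}]}}

```text
clock: 4.0
tcp_pos: [0.449, -0.3695, 0.0118]
ee_rot: [0.977, 0.214, 0.0, 0.001]
force: [-1.3, 1.6, 10.3]
width: 0.484
grip_force: 62.2
```

>>> {"method": "move_arm", "body": {"commands": [{"ax":0,"ay":0,"az":0,"tx":0,"ty":0,"tz":-1,"jaw":0.6},{"ax":0,"ay":0,"az":0,"tx":0,"ty":0,"tz":-1,"jaw":0.9},{"ax":0,"ay":0,"az":0,"tx":0,"ty":0,"tz":-1,"jaw":1},{"ax":0,"ay":0,"az":0,"tx":0,"ty":0,"tz":-1,"jaw":1},{"ax":0,"ay":0,"az":0,"tx":0,"ty":0,"tz":-20,"jaw":1}]}}

```text
clock: 4.5
tcp_pos: [0.4469, -0.3676, 0.0281]
ee_rot: [0.977, 0.214, -0.002, -0.002]
force: [-0.8, 0.1, 0.7]
width: 1.003
grip_force: 0.0
```

>>> {"method": "move_arm", "body": {"commands": [{"ax":0,"ay":0,"az":0,"tx":0,"ty":0,"tz":-45,"jaw":1},{"ax":0,"ay":0,"az":0,"tx":0,"ty":0,"tz":-85,"jaw":1},{"ax":0,"ay":0,"az":0,"tx":-12,"ty":-40,"tz":-100,"jaw":1},{"ax":0,"ay":0,"az":0,"tx":-24,"ty":-75,"tz":-100,"jaw":1},{"ax":0,"ay":0,"az":0,"tx":-35,"ty":-105,"tz":-100,"jaw":1}]}}

```text
clock: 5.0
tcp_pos: [0.3718, -0.2872, 0.1308]
ee_rot: [0.977, 0.214, 0.0, 0.0]
force: [-0.2, -0.9, 0.6]
width: 1.002
grip_force: 0.0
```

>>> {"method": "move_arm", "body": {"commands": [{"ax":0,"ay":0,"az":0,"tx":0,"ty":0,"tz":0,"jaw":1}]}}

```text
clock: 5.1
tcp_pos: [0.3682, -0.2837, 0.1297]
ee_rot: [0.977, 0.214, -0.002, -0.003]
force: [0.6, -1.0, -0.3]
width: 1.002
grip_force: 0.0
```

```bash
python3 - <<'E'
from h import *
a=cap('top','t3');w=cap('wrist','w3');s=env.read_state();print(s['tcp_pos'])
cv2.imwrite('pics/tw.png',np.hstack([cv2.resize(a['image'][170:300,300:430,::-1],(384,384)),w['image'][:,:,::-1]])[:,:800])
E
```

```text
[ 0.37264883 -0.28809127  0.13050376]
```

View pics/tw.png

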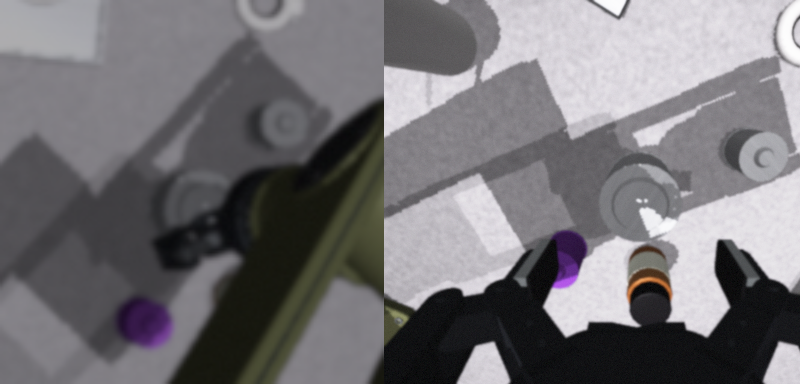

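The small cup stands upright on the bench, at wrist pixel (384,157) for the foot. The large cup's shoulder disc is centred at about (255,203), with the amber jar below it at (266,300).

```bash
python3 - <<'E'
from h import *
w=cap('wrist')
for n,u,v,z in[('large',254,204,.066),('small',384,157,.051),('amber',266,305,.08),('purple',181,270,.05)]:p=onz(w,u,v,z);print(n,p.round(4),tool(p).round(1))
E
```

```text
large [ 0.3731 -0.2895  0.066 ] [-0.7  0.1 64.6]
small [ 0.4515 -0.3731  0.051 ] [ 35.5 108.8  79.8]
amber [ 0.2976 -0.3359  0.08  ] [-88.6  10.6  50.6]
purple [ 0.278  -0.2569  0.05  ] [-73.4 -69.4  80.4]
```

>>> {"method": "move_arm", "body": {"commands": [{"ax":0,"ay":0,"az":0,"tx":0,"ty":0,"tz":35,"jaw":1},{"ax":0,"ay":0,"az":0,"tx":0,"ty":0,"tz":70,"jaw":1},{"ax":0,"ay":0,"az":0,"tx":0,"ty":0,"tz":95,"jaw":1},{"ax":0,"ay":0,"az":0,"tx":0,"ty":0,"tz":107,"jaw":1},{"ax":0,"ay":0,"az":0,"tx":0,"ty":0,"tz":107,"jaw":1}]}}

```text
clock: 5.75
tcp_pos: [0.373, -0.2887, 0.0212]
ee_rot: [0.977, 0.214, -0.001, -0.001]
force: [0.2, -0.3, -0.7]
width: 0.997
grip_force: 0.0
```

>>> {"method": "move_arm", "body": {"commands": [{"ax":0,"ay":0,"az":0,"tx":0,"ty":0,"tz":0,"jaw":0.85},{"ax":0,"ay":0,"az":0,"tx":0,"ty":0,"tz":0,"jaw":0.7},{"ax":0,"ay":0,"az":0,"tx":0,"ty":0,"tz":0,"jaw":0.6},{"ax":0,"ay":0,"az":0,"tx":0,"ty":0,"tz":0,"jaw":0.6}]}}

```text
clock: 6.15
tcp_pos: [0.3736, -0.289, 0.0241]
ee_rot: [0.977, 0.214, 0.001, 0.001]
force: [-0.0, 0.5, 1.1]
width: 0.791
grip_force: 67.3
```

>>> {"method": "move_arm", "body": {"commands": [{"ax":0,"ay":0,"az":0,"tx":0,"ty":0,"tz":-20,"jaw":0.6},{"ax":0,"ay":0,"az":0,"tx":0,"ty":0,"tz":-60,"jaw":0.6},{"ax":0,"ay":0,"az":0,"tx":0,"ty":0,"tz":-105,"jaw":0.6},{"ax":0,"ay":0,"az":0,"tx":0,"ty":0,"tz":-145,"jaw":0.6},{"ax":0,"ay":0,"az":0,"tx":0,"ty":0,"tz":-150,"jaw":0.6}]}}

```text
clock: 6.65
tcp_pos: [0.3757, -0.2909, 0.1788]
ee_rot: [0.977, 0.214, 0.003, 0.005]
force: [0.2, -0.7, -1.7]
width: 0.792
grip_force: 67.8
```

>>> {"method": "move_arm", "body": {"commands": [{"ax":0,"ay":0,"az":0,"tx":40,"ty":13,"tz":0,"jaw":0.6},{"ax":0,"ay":0,"az":0,"tx":80,"ty":26,"tz":0,"jaw":0.6},{"ax":0,"ay":0,"az":0,"tx":120,"ty":40,"tz":0,"jaw":0.6},{"ax":0,"ay":0,"az":0,"tx":150,"ty":50,"tz":0,"jaw":0.6},{"ax":0,"ay":0,"az":0,"tx":169,"ty":57,"tz":0,"jaw":0.6}]}}

```text
clock: 7.15
tcp_pos: [0.5525, -0.2687, 0.1723]
ee_rot: [0.977, 0.215, 0.0, -0.0]
force: [-0.6, -0.5, -1.2]
width: 0.788
grip_force: 67.7
```

>>> {"method": "move_arm", "body": {"commands": [{"ax":0,"ay":0,"az":-8,"tx":22,"ty":-29,"tz":0,"jaw":0.6},{"ax":0,"ay":0,"az":-16,"tx":50,"ty":-65,"tz":0,"jaw":0.6},{"ax":0,"ay":0,"az":-24,"tx":80,"ty":-104,"tz":0,"jaw":0.6},{"ax":0,"ay":0,"az":-32,"tx":110,"ty":-143,"tz":0,"jaw":0.6},{"ax":0,"ay":0,"az":-40,"tx":138,"ty":-180,"tz":0,"jaw":0.6}]}}

```text
clock: 7.65
tcp_pos: [0.5998, -0.0461, 0.1724]
ee_rot: [0.843, 0.538, -0.0, -0.0]
force: [1.5, -0.0, -0.7]
width: 0.791
grip_force: 67.8
```

>>> {"method": "move_arm", "body": {"commands": [{"ax":0,"ay":0,"az":-7,"tx":0,"ty":0,"tz":0,"jaw":0.6},{"ax":0,"ay":0,"az":-14,"tx":0,"ty":0,"tz":0,"jaw":0.6},{"ax":0,"ay":0,"az":-20,"tx":0,"ty":0,"tz":0,"jaw":0.6},{"ax":0,"ay":0,"az":-20,"tx":0,"ty":0,"tz":0,"jaw":0.6}]}}

```text
clock: 8.05
tcp_pos: [0.5996, -0.0477, 0.1724]
ee_rot: [0.738, 0.674, -0.0, -0.001]
force: [-0.0, 0.1, -1.2]
width: 0.79
grip_force: 67.8
```

```bash
python3 - <<'E'
from h import *
w=cap('wrist','w4');s=env.read_state();print(s['tcp_pos'],s['joint_pos'].round(2),s['clock'],R.from_quat(s['ee_rot']).as_matrix().round(3))
h=cv2.cvtColor(w['image'],cv2.COLOR_RGB2HSV)
m=(((h[:,:,0]<8)|(h[:,:,0]>172))&(h[:,:,1]>120)).astype(np.uint8)
n,l,st,ce=cv2.connectedComponentsWithStats(m)
for i in range(1,n):
  if st[i,4]>100: print(st[i],ce[i].round(1))
print(tool([.6035,-.034,.007]))
E
```

```text
[ 0.59963515 -0.04799881  0.17252523] [-0.15  0.39  1.53 -0.    1.22 -0.06] 8.1 [[ 0.094  0.996 -0.001]
 [ 0.996 -0.094  0.   ]
 [ 0.    -0.001 -1.   ]]
[ 213  121   85   68 4360] [255.2 154.3]
[   0  239   55   49 2016] [ 26.  262.9]
[ 14.28918305   2.767763   165.52239865]
```

View pics/w4.png

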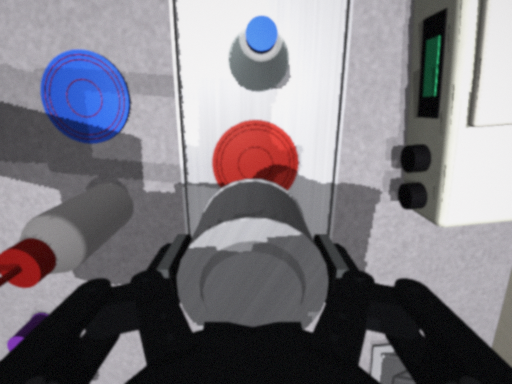

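The wrist view shows the large cup held, with the red mat ahead (213–298 across, ring centre about 256,162). The flask's stopper is at (262,33), and the fingers lie across the tray, clear of both neighbours.

```bash
python3 - <<'E'
from h import *
w=cap('wrist')
for v in(161,163):p=onz(w,255.7,v,.007);print(p.round(4),tool(p).round(1))
p=onz(w,262,33,.107);print('flask',p,tool(p))
E
```

```text
[ 0.6041 -0.0315  0.007 ] [ 16.9   2.9 165.7]
[ 0.6039 -0.0339  0.007 ] [ 14.6   3.  165.7]
flask [0.61712497 0.0761565  0.107     ] [125.39382644   5.67802219  65.68079042]
```

>>> {"method": "move_arm", "body": {"commands": [{"ax":0,"ay":0,"az":0,"tx":15,"ty":3,"tz":20,"jaw":0.6},{"ax":0,"ay":0,"az":0,"tx":15,"ty":3,"tz":65,"jaw":0.6},{"ax":0,"ay":0,"az":0,"tx":15,"ty":3,"tz":105,"jaw":0.6},{"ax":0,"ay":0,"az":0,"tx":15,"ty":3,"tz":130,"jaw":0.6},{"ax":0,"ay":0,"az":0,"tx":15,"ty":3,"tz":138,"jaw":0.6}]}}

```text
clock: 8.65
tcp_pos: [0.6019, -0.0335, 0.032]
ee_rot: [0.74, 0.673, -0.002, -0.002]
force: [-0.2, -0.6, -0.7]
width: 0.791
grip_force: 67.9
```

>>> {"method": "move_arm", "body": {"commands": [{"ax":0,"ay":0,"az":0,"tx":0,"ty":0,"tz":1,"jaw":0.6},{"ax":0,"ay":0,"az":0,"tx":0,"ty":0,"tz":2,"jaw":0.6},{"ax":0,"ay":0,"az":0,"tx":0,"ty":0,"tz":2,"jaw":0.6}]}}

```text
clock: 8.95
tcp_pos: [0.6061, -0.0338, 0.0349]
ee_rot: [0.739, 0.674, 0.001, 0.001]
force: [-0.1, -0.4, -0.7]
width: 0.792
grip_force: 67.9
```

>>> {"method": "move_arm", "body": {"commands": [{"ax":0,"ay":0,"az":0,"tx":0,"ty":0,"tz":1,"jaw":0.6},{"ax":0,"ay":0,"az":0,"tx":0,"ty":0,"tz":1,"jaw":0.6}]}}

```text
clock: 9.15
tcp_pos: [0.6053, -0.0337, 0.0334]
ee_rot: [0.739, 0.674, 0.001, 0.001]
force: [-0.1, -0.0, 0.0]
width: 0.795
grip_force: 67.9
```

>>> {"method": "move_arm", "body": {"commands": [{"ax":0,"ay":0,"az":0,"tx":0,"ty":0,"tz":1,"jaw":0.6},{"ax":0,"ay":0,"az":0,"tx":0,"ty":0,"tz":1,"jaw":0.6}]}}

```text
clock: 9.35
tcp_pos: [0.6046, -0.0335, 0.0315]
ee_rot: [0.739, 0.674, 0.0, 0.0]
force: [-0.3, -0.2, -0.6]
width: 0.793
grip_force: 67.9
```

>>> {"method": "move_arm", "body": {"commands": [{"ax":0,"ay":0,"az":0,"tx":0,"ty":0,"tz":1,"jaw":0.6},{"ax":0,"ay":0,"az":0,"tx":0,"ty":0,"tz":1,"jaw":0.6}]}}

```text
clock: 9.55
tcp_pos: [0.6047, -0.0336, 0.0311]
ee_rot: [0.739, 0.674, 0.0, 0.0]
force: [-1.9, 0.2, 4.4]
width: 0.792
grip_force: 68.5
```

>>> {"method": "move_arm", "body": {"commands": [{"ax":0,"ay":0,"az":0,"tx":0,"ty":0,"tz":-1,"jaw":0.9},{"ax":0,"ay":0,"az":0,"tx":0,"ty":0,"tz":-1,"jaw":1},{"ax":0,"ay":0,"az":0,"tx":0,"ty":0,"tz":-1,"jaw":1},{"ax":0,"ay":0,"az":0,"tx":0,"ty":0,"tz":-20,"jaw":1},{"ax":0,"ay":0,"az":0,"tx":0,"ty":0,"tz":-60,"jaw":1}]}}

```text
clock: 10.05
tcp_pos: [0.6015, -0.0332, 0.0874]
ee_rot: [0.739, 0.674, -0.003, -0.003]
force: [0.4, -1.3, 0.2]
width: 1.0
grip_force: 0.0
```

>>> {"method": "move_arm", "body": {"commands": [{"ax":0,"ay":0,"az":0,"tx":0,"ty":0,"tz":-40,"jaw":1},{"ax":0,"ay":0,"az":0,"tx":0,"ty":0,"tz":-85,"jaw":1},{"ax":0,"ay":0,"az":0,"tx":0,"ty":0,"tz":-130,"jaw":1},{"ax":0,"ay":0,"az":0,"tx":-30,"ty":0,"tz":-140,"jaw":1},{"ax":0,"ay":0,"az":0,"tx":-30,"ty":0,"tz":-140,"jaw":1}]}}

```text
clock: 10.55
tcp_pos: [0.6036, -0.0662, 0.2337]
ee_rot: [0.739, 0.673, 0.001, 0.003]
force: [-0.1, -0.0, -0.4]
width: 1.001
grip_force: 0.0
```

```bash
python3 - <<'E'
from h import *
w=cap('wrist','w5');s=env.read_state();print(s['tcp_pos'])
# expected pixel of large shoulder at TCP-based guess
c=w;P=R.from_quat(c['orientation']).inv().apply(np.array([.6047,-.0336,.071])-c['position']);print(P[:2]/P[2]*c['fx']+[c['cx'],c['cy']])
g=cv2.GaussianBlur(cv2.cvtColor(w['image'],cv2.COLOR_RGB2GRAY),(3,3),0)
print(cv2.HoughCircles(g,cv2.HOUGH_GRADIENT_ALT,1.5,5,param1=150,param2=.6,minRadius=12,maxRadius=60))
E
```

```text
[ 0.60238168 -0.06460066  0.23166006]
[250.34864497 147.24149426]
[[[270.       216.        46.916634]
  [231.       219.        47.06429 ]
  [106.5       85.5       39.05233 ]
  [250.5      148.5       20.317255]
  [223.5      220.5       33.388725]
  [250.5      148.5       30.646425]
  [211.5      154.5       22.98914 ]
  [252.        55.5       25.247385]
  [250.5      148.5       42.75326 ]
  [ 60.       216.        19.54011 ]
  [250.5      225.        24.701567]
  [106.5       85.5       17.277773]
  [ 67.5      210.        20.763166]
  [ 85.5      204.        22.774984]
  [384.       163.5       17.549076]
  [250.5       33.        16.254423]
  [378.       132.        16.058996]
  [241.5      219.        17.899616]
  [ 96.       204.        16.312426]
  [127.5      180.        19.569027]
  [400.5      358.5       14.63316 ]
  [264.        63.        14.260927]]]
```

View pics/w5.png

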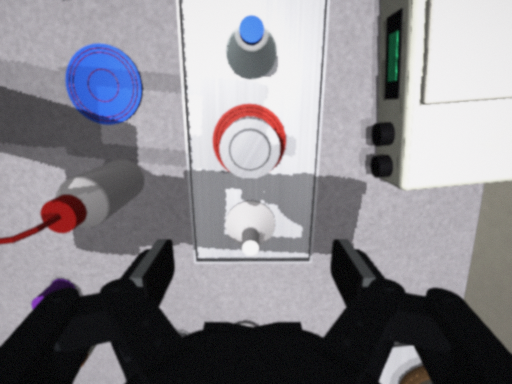

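The large cup is on the mat with concentric circles at (250.5,148.5). The flask (252,45) and funnel (250,235) are undisturbed. Next is the medium cup.

```bash
python3 - <<'E'
from h import *
w=cap('wrist');s=env.read_state();print(s['tcp_pos'].round(4))
print(onz(w,250.5,148.5,.073).round(4),tool([.437,.185,.23]).round(0))
E
```

```text
[ 0.6016 -0.0637  0.2303]
[ 0.603  -0.0325  0.073 ] [ 232. -187.    0.]
```

>>> {"method": "move_arm", "body": {"commands": [{"ax":0,"ay":0,"az":0,"tx":36,"ty":-29,"tz":0,"jaw":1},{"ax":0,"ay":0,"az":0,"tx":73,"ty":-59,"tz":0,"jaw":1},{"ax":0,"ay":0,"az":0,"tx":111,"ty":-89,"tz":0,"jaw":1},{"ax":0,"ay":0,"az":0,"tx":149,"ty":-120,"tz":0,"jaw":1},{"ax":0,"ay":0,"az":0,"tx":186,"ty":-150,"tz":0,"jaw":1}]}}

```text
clock: 11.15
tcp_pos: [0.4668, 0.1374, 0.2286]
ee_rot: [0.739, 0.674, -0.001, -0.001]
force: [-0.5, 0.7, -1.0]
width: 0.999
grip_force: 0.0
```

>>> {"method": "move_arm", "body": {"commands": [{"ax":0,"ay":0,"az":0,"tx":36,"ty":-29,"tz":0,"jaw":1},{"ax":0,"ay":0,"az":0,"tx":46,"ty":-37,"tz":0,"jaw":1},{"ax":0,"ay":0,"az":0,"tx":46,"ty":-37,"tz":0,"jaw":1},{"ax":0,"ay":0,"az":0,"tx":46,"ty":-37,"tz":0,"jaw":1}]}}

```text
clock: 11.55
tcp_pos: [0.437, 0.1846, 0.2296]
ee_rot: [0.738, 0.674, -0.001, 0.0]
force: [0.3, -0.3, -0.6]
width: 1.002
grip_force: 0.0
```

```bash
python3 - <<'E'
from h import *
w=cap('wrist','w6');s=env.read_state();print(s['tcp_pos'],s['clock'])
g=cv2.GaussianBlur(cv2.cvtColor(w['image'],cv2.COLOR_RGB2GRAY),(3,3),0)
for x,y,r in cv2.HoughCircles(g,cv2.HOUGH_GRADIENT_ALT,1.5,5,param1=150,param2=.7,minRadius=10,maxRadius=45)[0]:
  p=onz(w,x,y,.06);print(x,y,r.round(1),p.round(4),tool(p).round(1))
E
```

```text
[0.43749305 0.18411617 0.2297594 ] 11.6
447.0 100.5 37.3 [0.6609 0.2498 0.06  ] [ 86.  216.5 169.6]
247.5 117.0 27.4 [0.4366 0.2504 0.06  ] [ 66.1  -6.9 169.7]
253.5 247.5 31.4 [0.4288 0.0876 0.06  ] [-96.8   0.3 169.8]
202.5 40.5 20.0 [0.3973 0.3321 0.06  ] [143.8 -53.6 169.7]
246.0 247.5 31.4 [0.4191 0.0884 0.06  ] [-96.8  -9.4 169.8]
88.5 259.5 34.5 [0.2074 0.0882 0.06  ] [-116.5 -220.2  169.9]
204.0 178.5 18.7 [0.3782 0.1846 0.06  ] [ -4.8 -59.  169.8]
247.5 117.0 13.5 [0.4366 0.2504 0.06  ] [ 66.1  -6.9 169.7]
381.0 225.0 20.9 [0.5927 0.1042 0.06  ] [-65.2 162.  169.8]
447.0 100.5 15.6 [0.6609 0.2498 0.06  ] [ 86.  216.5 169.6]
420.0 231.0 18.7 [0.6442 0.0908 0.06  ] [-73.8 214.5 169.7]
283.5 250.5 31.1 [0.4672 0.0797 0.06  ] [-101.1   39.3  169.8]
337.5 81.0 13.4 [0.5373 0.2796 0.06  ] [104.4  90.7 169.6]
30.0 256.5 19.5 [0.1267 0.0988 0.06  ] [-113.4 -301.6  170. ]
415.5 262.5 14.3 [0.6429 0.0444 0.06  ] [-120.1  217.4  169.8]
292.5 241.5 18.4 [0.4795 0.0916 0.06  ] [-88.1  50.4 169.8]
484.5 297.0 13.6 [ 0.7512 -0.0243  0.06  ] [-178.6  331.6  169.8]
```

View pics/w6.png

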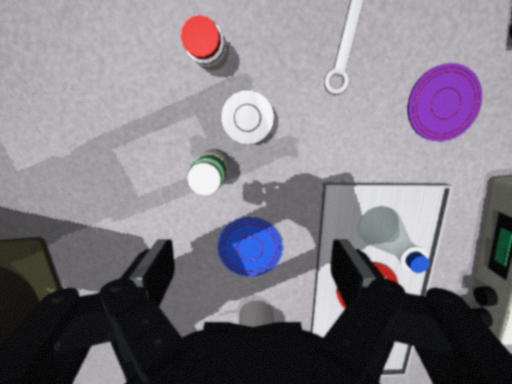

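The medium cup is concentric at (247.5,117). The green jar cap is at (206,178) and the white jar's red cap at (201,36), both clear of the fingers in this orientation. Now I'll grasp it.

>>> {"method": "move_arm", "body": {"commands": [{"ax":0,"ay":0,"az":0,"tx":40,"ty":-6,"tz":0,"jaw":1},{"ax":0,"ay":0,"az":0,"tx":66,"ty":-6,"tz":20,"jaw":1},{"ax":0,"ay":0,"az":0,"tx":66,"ty":-6,"tz":65,"jaw":1},{"ax":0,"ay":0,"az":0,"tx":66,"ty":-6,"tz":110,"jaw":1},{"ax":0,"ay":0,"az":0,"tx":66,"ty":-6,"tz":135,"jaw":1}]}}

```text
clock: 12.1
tcp_pos: [0.4364, 0.249, 0.092]
ee_rot: [0.739, 0.673, -0.002, -0.0]
force: [0.4, -0.5, 0.0]
width: 0.999
grip_force: 0.0
```

>>> {"method": "move_arm", "body": {"commands": [{"ax":0,"ay":0,"az":0,"tx":0,"ty":0,"tz":35,"jaw":1},{"ax":0,"ay":0,"az":0,"tx":0,"ty":0,"tz":60,"jaw":1},{"ax":0,"ay":0,"az":0,"tx":0,"ty":0,"tz":73,"jaw":1},{"ax":0,"ay":0,"az":0,"tx":0,"ty":0,"tz":73,"jaw":1}]}}

```text
clock: 12.5
tcp_pos: [0.4368, 0.249, 0.0199]
ee_rot: [0.74, 0.673, -0.002, -0.001]
force: [-0.9, -1.2, 0.6]
width: 1.007
grip_force: 0.0
```

>>> {"method": "move_arm", "body": {"commands": [{"ax":0,"ay":0,"az":0,"tx":0,"ty":0,"tz":0,"jaw":0.8},{"ax":0,"ay":0,"az":0,"tx":0,"ty":0,"tz":0,"jaw":0.7},{"ax":0,"ay":0,"az":0,"tx":0,"ty":0,"tz":0,"jaw":0.6},{"ax":0,"ay":0,"az":0,"tx":0,"ty":0,"tz":0,"jaw":0.5},{"ax":0,"ay":0,"az":0,"tx":0,"ty":0,"tz":0,"jaw":0.5}]}}

```text
clock: 13.0
tcp_pos: [0.4382, 0.2513, 0.0234]
ee_rot: [0.739, 0.674, 0.001, 0.001]
force: [1.0, -2.2, 6.2]
width: 0.668
grip_force: 64.3
```

```bash
python3 - <<'E'
from h import *
for i in range(3): cap('wrist'); s=env.read_state();print(s['tcp_pos'],s['width'],s['force'])
print(tool([.6042,-.0334,.25]))
E
```

```text
[0.43819196 0.25130459 0.02345702] 0.6690382308070505 [ 1.2444349  -1.61049745  6.7534161 ]
[0.43818866 0.25127988 0.02342767] 0.6668074049616197 [ 0.59787587 -2.8104184   6.22792677]
[0.43819902 0.25128674 0.02344674] 0.6698594872874427 [ 1.26843655 -1.48634714  6.22708517]
[-268.13022304  191.91085559 -226.28666598]
```

>>> {"method": "move_arm", "body": {"commands": [{"ax":0,"ay":0,"az":0,"tx":0,"ty":0,"tz":-15,"jaw":0.5},{"ax":0,"ay":0,"az":0,"tx":0,"ty":0,"tz":-55,"jaw":0.5},{"ax":0,"ay":0,"az":0,"tx":0,"ty":0,"tz":-100,"jaw":0.5},{"ax":0,"ay":0,"az":0,"tx":0,"ty":0,"tz":-145,"jaw":0.5},{"ax":0,"ay":0,"az":0,"tx":0,"ty":0,"tz":-170,"jaw":0.5}]}}

```text
clock: 13.65
tcp_pos: [0.438, 0.2518, 0.1961]
ee_rot: [0.739, 0.674, 0.003, 0.001]
force: [0.9, 0.3, -0.6]
width: 0.666
grip_force: 64.1
```

>>> {"method": "move_arm", "body": {"commands": [{"ax":0,"ay":0,"az":0,"tx":-30,"ty":21,"tz":0,"jaw":0.5},{"ax":0,"ay":0,"az":0,"tx":-65,"ty":47,"tz":0,"jaw":0.5},{"ax":0,"ay":0,"az":0,"tx":-100,"ty":72,"tz":0,"jaw":0.5},{"ax":0,"ay":0,"az":0,"tx":-137,"ty":98,"tz":0,"jaw":0.5},{"ax":0,"ay":0,"az":0,"tx":-175,"ty":125,"tz":0,"jaw":0.5}]}}

```text
clock: 14.15
tcp_pos: [0.5454, 0.0642, 0.1924]
ee_rot: [0.739, 0.674, 0.0, -0.0]
force: [-0.4, 0.7, -0.5]
width: 0.664
grip_force: 64.2
```

>>> {"method": "move_arm", "body": {"commands": [{"ax":0,"ay":0,"az":0,"tx":-36,"ty":26,"tz":0,"jaw":0.5},{"ax":0,"ay":0,"az":0,"tx":-72,"ty":51,"tz":0,"jaw":0.5},{"ax":0,"ay":0,"az":0,"tx":-93,"ty":67,"tz":0,"jaw":0.5},{"ax":0,"ay":0,"az":0,"tx":-93,"ty":67,"tz":20,"jaw":0.5},{"ax":0,"ay":0,"az":0,"tx":-93,"ty":67,"tz":60,"jaw":0.5}]}}

```text
clock: 14.65
tcp_pos: [0.6071, -0.035, 0.1347]
ee_rot: [0.739, 0.673, 0.003, 0.003]
force: [1.3, 0.5, -1.2]
width: 0.669
grip_force: 64.2
```

```bash
python3 - <<'E'
from h import *
P=[]
for i in range(8): cap('wrist'); P.append(env.read_state()['tcp_pos'])
print(np.round(P,4)); print(tool([.6043,-.0326,.0945]))
E
```

```text
[[ 0.6004 -0.0337  0.126 ]
 [ 0.5989 -0.0331  0.1274]
 [ 0.6005 -0.0331  0.1298]
 [ 0.6025 -0.0331  0.1318]
 [ 0.6038 -0.0332  0.1331]
 [ 0.6046 -0.0332  0.1339]
 [ 0.6049 -0.0333  0.1343]
 [ 0.605  -0.0333  0.1343]]
[ 0.6020506  -0.86344192 39.82667043]
```

>>> {"method": "move_arm", "body": {"commands": [{"ax":0,"ay":0,"az":0,"tx":0.5,"ty":-0.5,"tz":12,"jaw":0.5},{"ax":0,"ay":0,"az":0,"tx":0.5,"ty":-0.5,"tz":24,"jaw":0.5},{"ax":0,"ay":0,"az":0,"tx":0.5,"ty":-0.5,"tz":31,"jaw":0.5},{"ax":0,"ay":0,"az":0,"tx":0.5,"ty":-0.5,"tz":32,"jaw":0.5},{"ax":0,"ay":0,"az":0,"tx":0.5,"ty":-0.5,"tz":32,"jaw":0.5}]}}

```text
clock: 15.55
tcp_pos: [0.6027, -0.0329, 0.0995]
ee_rot: [0.739, 0.674, -0.0, -0.001]
force: [-0.6, 0.6, -0.6]
width: 0.667
grip_force: 64.3
```

>>> {"method": "move_arm", "body": {"commands": [{"ax":0,"ay":0,"az":0,"tx":0,"ty":0,"tz":1,"jaw":0.5},{"ax":0,"ay":0,"az":0,"tx":0,"ty":0,"tz":2,"jaw":0.5},{"ax":0,"ay":0,"az":0,"tx":0,"ty":0,"tz":3,"jaw":0.5},{"ax":0,"ay":0,"az":0,"tx":0,"ty":0,"tz":3,"jaw":0.5},{"ax":0,"ay":0,"az":0,"tx":0,"ty":0,"tz":3,"jaw":0.5}]}}

```text
clock: 16.05
tcp_pos: [0.6032, -0.0329, 0.0974]
ee_rot: [0.739, 0.674, 0.0, 0.0]
force: [-1.6, -0.4, -0.9]
width: 0.668
grip_force: 64.3
```

>>> {"method": "move_arm", "body": {"commands": [{"ax":0,"ay":0,"az":0,"tx":0,"ty":0,"tz":1,"jaw":0.5},{"ax":0,"ay":0,"az":0,"tx":0,"ty":0,"tz":2,"jaw":0.5},{"ax":0,"ay":0,"az":0,"tx":0,"ty":0,"tz":2,"jaw":0.5}]}}

```text
clock: 16.35
tcp_pos: [0.603, -0.0329, 0.0951]
ee_rot: [0.739, 0.674, -0.0, -0.0]
force: [0.0, 1.5, -1.4]
width: 0.669
grip_force: 64.3
```

>>> {"method": "move_arm", "body": {"commands": [{"ax":0,"ay":0,"az":0,"tx":0,"ty":0,"tz":1,"jaw":0.5},{"ax":0,"ay":0,"az":0,"tx":0,"ty":0,"tz":1,"jaw":0.5},{"ax":0,"ay":0,"az":0,"tx":0,"ty":0,"tz":1,"jaw":0.5}]}}

```text
clock: 16.65
tcp_pos: [0.6033, -0.0329, 0.0945]
ee_rot: [0.739, 0.674, 0.0, 0.0]
force: [-0.5, 0.3, 2.1]
width: 0.669
grip_force: 64.6
```

>>> {"method": "move_arm", "body": {"commands": [{"ax":0,"ay":0,"az":0,"tx":0,"ty":0,"tz":1,"jaw":0.5},{"ax":0,"ay":0,"az":0,"tx":0,"ty":0,"tz":1,"jaw":0.5},{"ax":0,"ay":0,"az":0,"tx":0,"ty":0,"tz":1,"jaw":0.5}]}}

```text
clock: 16.95
tcp_pos: [0.6033, -0.033, 0.0944]
ee_rot: [0.739, 0.674, 0.0, 0.0]
force: [-1.4, 1.0, 7.4]
width: 0.669
grip_force: 65.3
```

The medium cup is seated at exactly the expected height. I'll release it and measure it from above.

>>> {"method": "move_arm", "body": {"commands": [{"ax":0,"ay":0,"az":0,"tx":0,"ty":0,"tz":-1,"jaw":0.8},{"ax":0,"ay":0,"az":0,"tx":0,"ty":0,"tz":-1,"jaw":1},{"ax":0,"ay":0,"az":0,"tx":0,"ty":0,"tz":-1,"jaw":1},{"ax":0,"ay":0,"az":0,"tx":0,"ty":0,"tz":-20,"jaw":1},{"ax":0,"ay":0,"az":0,"tx":0,"ty":0,"tz":-55,"jaw":1}]}}

```text
clock: 17.45
tcp_pos: [0.6007, -0.0326, 0.1457]
ee_rot: [0.739, 0.674, -0.002, -0.003]
force: [-0.1, -0.8, 0.5]
width: 1.003
grip_force: 0.0
```

>>> {"method": "move_arm", "body": {"commands": [{"ax":0,"ay":0,"az":0,"tx":0,"ty":0,"tz":-45,"jaw":1},{"ax":0,"ay":0,"az":0,"tx":-30,"ty":0,"tz":-85,"jaw":1},{"ax":0,"ay":0,"az":0,"tx":-50,"ty":0,"tz":-120,"jaw":1},{"ax":0,"ay":0,"az":0,"tx":-50,"ty":0,"tz":-120,"jaw":1},{"ax":0,"ay":0,"az":0,"tx":-50,"ty":0,"tz":-120,"jaw":1}]}}

```text
clock: 17.95
tcp_pos: [0.5989, -0.0832, 0.269]
ee_rot: [0.739, 0.673, 0.001, 0.001]
force: [0.2, 0.3, -0.6]
width: 0.997
grip_force: 0.0
```

```bash
python3 - <<'E'
from h import *
for i in range(4): cap('wrist')
w=cap('wrist','w7');s=env.read_state();print(s['tcp_pos'])
g=cv2.GaussianBlur(cv2.cvtColor(w['image'],cv2.COLOR_RGB2GRAY),(3,3),0)
for x,y,r in cv2.HoughCircles(g,cv2.HOUGH_GRADIENT_ALT,1.5,5,param1=150,param2=.7,minRadius=8,maxRadius=60)[0]:
  if 200<x<300 and y<220:print(x,y,r.round(1),[onz(w,x,y,z)[:2].round(4) for z in(.071,.13)])
print(tool([.374,-.309,.27]).round(0), tool([.45,-.37,.2]).round(0))
E
```

```text
[ 0.59769127 -0.08190975  0.26638109]
255.0 136.5 33.0 [array([ 0.603 , -0.0403]), array([ 0.6032, -0.0346])]
255.0 136.5 15.1 [array([ 0.603 , -0.0403]), array([ 0.6032, -0.0346])]
256.5 46.5 24.1 [array([0.6136, 0.0601]), array([0.612 , 0.0483])]
258.0 25.5 13.5 [array([0.6172, 0.0814]), array([0.6149, 0.0659])]
255.0 217.5 11.4 [array([ 0.5936, -0.1475]), array([ 0.5954, -0.1231])]
[-246. -202.   -3.] [-300. -121.   67.]
```

>>> {"method": "move_arm", "body": {"commands": [{"ax":0,"ay":0,"az":0,"tx":-40,"ty":-13,"tz":0,"jaw":1},{"ax":0,"ay":0,"az":0,"tx":-80,"ty":-26,"tz":0,"jaw":1},{"ax":0,"ay":0,"az":0,"tx":-120,"ty":-40,"tz":0,"jaw":1},{"ax":0,"ay":0,"az":0,"tx":-160,"ty":-53,"tz":0,"jaw":1},{"ax":0,"ay":0,"az":0,"tx":-200,"ty":-66,"tz":0,"jaw":1}]}}

```text
clock: 18.7
tcp_pos: [0.5136, -0.2764, 0.2671]
ee_rot: [0.738, 0.674, -0.0, -0.001]
force: [0.1, 0.1, -0.1]
width: 1.001
grip_force: 0.0
```

>>> {"method": "move_arm", "body": {"commands": [{"ax":0,"ay":0,"az":0,"tx":-40,"ty":-13,"tz":5,"jaw":1},{"ax":0,"ay":0,"az":0,"tx":-80,"ty":-26,"tz":15,"jaw":1},{"ax":0,"ay":0,"az":0,"tx":-120,"ty":-40,"tz":25,"jaw":1},{"ax":0,"ay":0,"az":0,"tx":-156,"ty":-52,"tz":35,"jaw":1},{"ax":0,"ay":0,"az":0,"tx":-156,"ty":-52,"tz":35,"jaw":1}]}}

```text
clock: 19.2
tcp_pos: [0.4457, -0.4296, 0.2302]
ee_rot: [0.74, 0.672, -0.001, -0.002]
force: [0.2, 0.2, -1.7]
width: 1.002
grip_force: 0.0
```

```bash
python3 - <<'E'
from h import *
for i in range(8): cap('wrist')
w=cap('wrist','w8');s=env.read_state();print(s['tcp_pos'],s['clock'],s['ee_rot'])
g=cv2.GaussianBlur(cv2.cvtColor(w['image'],cv2.COLOR_RGB2GRAY),(3,3),0)
for x,y,r in cv2.HoughCircles(g,cv2.HOUGH_GRADIENT_ALT,1.5,5,param1=120,param2=.6,minRadius=6,maxRadius=30)[0]:
  p=onz(w,x,y,.048)
  if np.hypot(p[0]-.449,p[1]+.3695)<.15:print(x,y,r.round(1),p.round(4),tool(p).round(1))
E
```

```text
[ 0.44916662 -0.42546529  0.2337673 ] 19.65 [7.38252195e-01 6.74524716e-01 5.38357595e-05 3.19517715e-04]
247.5 126.0 15.9 [ 0.4478 -0.37    0.048 ] [ 55.2  -6.5 185.7]
336.0 112.5 23.0 [ 0.5527 -0.3636  0.048 ] [ 71.   97.4 185.8]
336.0 112.5 11.5 [ 0.5527 -0.3636  0.048 ] [ 71.   97.4 185.8]
306.0 193.5 21.4 [ 0.5142 -0.4602  0.048 ] [-28.7  67.8 185.8]
255.0 192.0 12.0 [ 0.4495 -0.4524  0.048 ] [-26.7   2.7 185.8]
```

>>> {"method": "move_arm", "body": {"commands": [{"ax":0,"ay":0,"az":0,"tx":30,"ty":-6,"tz":10,"jaw":1},{"ax":0,"ay":0,"az":0,"tx":56,"ty":-6,"tz":40,"jaw":1},{"ax":0,"ay":0,"az":0,"tx":56,"ty":-6,"tz":85,"jaw":1},{"ax":0,"ay":0,"az":0,"tx":56,"ty":-6,"tz":130,"jaw":1},{"ax":0,"ay":0,"az":0,"tx":56,"ty":-6,"tz":170,"jaw":1}]}}

```text
clock: 20.15
tcp_pos: [0.448, -0.3691, 0.0624]
ee_rot: [0.738, 0.675, 0.0, 0.001]
force: [-0.4, -0.2, -0.6]
width: 1.002
grip_force: 0.0
```

>>> {"method": "move_arm", "body": {"commands": [{"ax":0,"ay":0,"az":0,"tx":0,"ty":0,"tz":25,"jaw":1},{"ax":0,"ay":0,"az":0,"tx":0,"ty":0,"tz":40,"jaw":1},{"ax":0,"ay":0,"az":0,"tx":0,"ty":0,"tz":48,"jaw":1},{"ax":0,"ay":0,"az":0,"tx":0,"ty":0,"tz":48,"jaw":1},{"ax":0,"ay":0,"az":0,"tx":0,"ty":0,"tz":48,"jaw":1}]}}

```text
clock: 20.65
tcp_pos: [0.4483, -0.3704, 0.0161]
ee_rot: [0.739, 0.674, 0.0, 0.001]
force: [-0.1, -0.1, -0.1]
width: 0.998
grip_force: 0.0
```

>>> {"method": "move_arm", "body": {"commands": [{"ax":0,"ay":0,"az":0,"tx":0,"ty":0,"tz":0,"jaw":0.7},{"ax":0,"ay":0,"az":0,"tx":0,"ty":0,"tz":0,"jaw":0.58},{"ax":0,"ay":0,"az":0,"tx":0,"ty":0,"tz":0,"jaw":0.45},{"ax":0,"ay":0,"az":0,"tx":0,"ty":0,"tz":0,"jaw":0.3},{"ax":0,"ay":0,"az":0,"tx":0,"ty":0,"tz":0,"jaw":0.3}]}}

```text
clock: 21.15
tcp_pos: [0.448, -0.3705, 0.0165]
ee_rot: [0.739, 0.674, 0.0, 0.001]
force: [-1.3, -0.5, 5.9]
width: 0.482
grip_force: 60.1
```

```bash
python3 - <<'E'
from h import *
cap('wrist');cap('wrist');s=env.read_state();print(s['tcp_pos'],s['width'],s['force'])
print(tool([.6033,-.034,.2]))
E
```

```text
[ 0.44803467 -0.37053669  0.01650878] 0.4791763598668508 [0.07365483 0.64629013 5.74835783]
[ 349.19629765  123.93027252 -183.67505314]
```

>>> {"method": "move_arm", "body": {"commands": [{"ax":0,"ay":0,"az":0,"tx":0,"ty":0,"tz":-15,"jaw":0.3},{"ax":0,"ay":0,"az":0,"tx":0,"ty":0,"tz":-60,"jaw":0.3},{"ax":0,"ay":0,"az":0,"tx":0,"ty":0,"tz":-105,"jaw":0.3},{"ax":0,"ay":0,"az":0,"tx":0,"ty":0,"tz":-150,"jaw":0.3},{"ax":0,"ay":0,"az":0,"tx":0,"ty":0,"tz":-195,"jaw":0.3}]}}

```text
clock: 21.75
tcp_pos: [0.4472, -0.3697, 0.2123]
ee_rot: [0.739, 0.674, 0.0, -0.0]
force: [1.2, -1.6, -1.3]
width: 0.482
grip_force: 60.8
```

>>> {"method": "move_arm", "body": {"commands": [{"ax":0,"ay":0,"az":0,"tx":40,"ty":14,"tz":-10,"jaw":0.3},{"ax":0,"ay":0,"az":0,"tx":80,"ty":28,"tz":-20,"jaw":0.3},{"ax":0,"ay":0,"az":0,"tx":120,"ty":42,"tz":-20,"jaw":0.3},{"ax":0,"ay":0,"az":0,"tx":160,"ty":57,"tz":-20,"jaw":0.3},{"ax":0,"ay":0,"az":0,"tx":200,"ty":71,"tz":-20,"jaw":0.3}]}}

```text
clock: 22.25
tcp_pos: [0.5369, -0.1759, 0.2308]
ee_rot: [0.739, 0.674, 0.0, 0.0]
force: [1.5, 0.3, -1.0]
width: 0.48
grip_force: 60.8
```

>>> {"method": "move_arm", "body": {"commands": [{"ax":0,"ay":0,"az":0,"tx":40,"ty":14,"tz":0,"jaw":0.3},{"ax":0,"ay":0,"az":0,"tx":80,"ty":28,"tz":0,"jaw":0.3},{"ax":0,"ay":0,"az":0,"tx":120,"ty":42,"tz":0,"jaw":0.3},{"ax":0,"ay":0,"az":0,"tx":148.5,"ty":53,"tz":10,"jaw":0.3},{"ax":0,"ay":0,"az":0,"tx":148.5,"ty":53,"tz":50,"jaw":0.3}]}}

```text
clock: 22.75
tcp_pos: [0.6088, -0.0308, 0.1845]
ee_rot: [0.737, 0.675, 0.005, 0.004]
force: [0.7, -0.7, -1.6]
width: 0.482
grip_force: 60.9
```

```bash
python3 - <<'E'
from h import *
P=[]
for i in range(12): cap('wrist'); P.append(env.read_state()['tcp_pos'])
print(np.round(P[-3:],4),env.read_state()['width']); print(tool([.6033,-.0347,.1455]))
E
```

```text
[[ 0.6037 -0.0352  0.1819]
 [ 0.6036 -0.0351  0.1816]
 [ 0.6034 -0.0349  0.1813]] 0.4815398689903948
[ 0.23627832 -0.17684913 35.81287398]
```

>>> {"method": "move_arm", "body": {"commands": [{"ax":0,"ay":0,"az":0,"tx":0,"ty":0,"tz":10,"jaw":0.3},{"ax":0,"ay":0,"az":0,"tx":0,"ty":0,"tz":20,"jaw":0.3},{"ax":0,"ay":0,"az":0,"tx":0,"ty":0,"tz":26,"jaw":0.3},{"ax":0,"ay":0,"az":0,"tx":0,"ty":0,"tz":28,"jaw":0.3},{"ax":0,"ay":0,"az":0,"tx":0,"ty":0,"tz":28,"jaw":0.3}]}}

```text
clock: 23.85
tcp_pos: [0.6026, -0.0343, 0.1514]
ee_rot: [0.739, 0.674, -0.001, -0.001]
force: [-0.5, 0.3, -0.3]
width: 0.476
grip_force: 60.9
```

>>> {"method": "move_arm", "body": {"commands": [{"ax":0,"ay":0,"az":0,"tx":0,"ty":0,"tz":1,"jaw":0.3},{"ax":0,"ay":0,"az":0,"tx":0,"ty":0,"tz":2,"jaw":0.3},{"ax":0,"ay":0,"az":0,"tx":0,"ty":0,"tz":3,"jaw":0.3},{"ax":0,"ay":0,"az":0,"tx":0,"ty":0,"tz":4,"jaw":0.3},{"ax":0,"ay":0,"az":0,"tx":0,"ty":0,"tz":4,"jaw":0.3}]}}

```text
clock: 24.35
tcp_pos: [0.603, -0.0344, 0.1483]
ee_rot: [0.739, 0.674, -0.0, -0.0]
force: [1.0, 0.6, -0.6]
width: 0.482
grip_force: 60.9
```

>>> {"method": "move_arm", "body": {"commands": [{"ax":0,"ay":0,"az":0,"tx":0,"ty":0,"tz":1,"jaw":0.3},{"ax":0,"ay":0,"az":0,"tx":0,"ty":0,"tz":2,"jaw":0.3},{"ax":0,"ay":0,"az":0,"tx":0,"ty":0,"tz":2,"jaw":0.3}]}}

```text
clock: 24.65
tcp_pos: [0.6029, -0.0344, 0.1461]
ee_rot: [0.739, 0.674, -0.0, -0.0]
force: [0.1, -0.3, -0.6]
width: 0.479
grip_force: 60.9
```

>>> {"method": "move_arm", "body": {"commands": [{"ax":0,"ay":0,"az":0,"tx":0,"ty":0,"tz":1,"jaw":0.3},{"ax":0,"ay":0,"az":0,"tx":0,"ty":0,"tz":1,"jaw":0.3},{"ax":0,"ay":0,"az":0,"tx":0,"ty":0,"tz":1,"jaw":0.3}]}}

```text
clock: 24.95
tcp_pos: [0.6032, -0.0344, 0.1455]
ee_rot: [0.739, 0.674, 0.0, 0.0]
force: [0.7, -0.8, 1.6]
width: 0.48
grip_force: 61.1
```

>>> {"method": "move_arm", "body": {"commands": [{"ax":0,"ay":0,"az":0,"tx":0,"ty":0,"tz":1,"jaw":0.3},{"ax":0,"ay":0,"az":0,"tx":0,"ty":0,"tz":1,"jaw":0.3},{"ax":0,"ay":0,"az":0,"tx":0,"ty":0,"tz":1,"jaw":0.3}]}}

```text
clock: 25.25
tcp_pos: [0.6033, -0.0345, 0.1455]
ee_rot: [0.739, 0.674, 0.0, 0.0]
force: [-1.4, -0.1, 7.3]
width: 0.481
grip_force: 61.8
```

Seated at exactly the predicted 0.1455. I'll release, rise and check concentricity from two cameras.

>>> {"method": "move_arm", "body": {"commands": [{"ax":0,"ay":0,"az":0,"tx":0,"ty":0,"tz":-1,"jaw":0.6},{"ax":0,"ay":0,"az":0,"tx":0,"ty":0,"tz":-1,"jaw":0.9},{"ax":0,"ay":0,"az":0,"tx":0,"ty":0,"tz":-1,"jaw":1},{"ax":0,"ay":0,"az":0,"tx":0,"ty":0,"tz":-20,"jaw":1},{"ax":0,"ay":0,"az":0,"tx":0,"ty":0,"tz":-55,"jaw":1}]}}

```text
clock: 25.75
tcp_pos: [0.6006, -0.0342, 0.1965]
ee_rot: [0.739, 0.674, -0.002, -0.003]
force: [-0.9, -1.2, 0.0]
width: 0.998
grip_force: 0.0
```

>>> {"method": "move_arm", "body": {"commands": [{"ax":0,"ay":0,"az":0,"tx":0,"ty":0,"tz":-40,"jaw":1},{"ax":0,"ay":0,"az":0,"tx":-30,"ty":0,"tz":-75,"jaw":1},{"ax":0,"ay":0,"az":0,"tx":-60,"ty":0,"tz":-80,"jaw":1},{"ax":0,"ay":0,"az":0,"tx":-60,"ty":0,"tz":-80,"jaw":1},{"ax":0,"ay":0,"az":0,"tx":-60,"ty":0,"tz":-80,"jaw":1}]}}

```text
clock: 26.25
tcp_pos: [0.5972, -0.0946, 0.279]
ee_rot: [0.739, 0.673, 0.0, -0.0]
force: [-0.5, 0.8, -0.2]
width: 0.999
grip_force: 0.0
```

```bash
python3 - <<'E'
from h import *
for i in range(6): cap('wrist')
w=cap('wrist','w9');b=cap('side','s9');s=env.read_state();print(s['tcp_pos'],s['clock'])
g=cv2.GaussianBlur(cv2.cvtColor(w['image'],cv2.COLOR_RGB2GRAY),(3,3),0)
for x,y,r in cv2.HoughCircles(g,cv2.HOUGH_GRADIENT_ALT,1.5,3,param1=120,param2=.6,minRadius=8,maxRadius=60)[0]:
  if 200<x<310 and y<220:print(x,y,r.round(1),[onz(w,x,y,z)[:2].round(4) for z in(.129,.176)])
# side view: left/right edges of each cup at mid height, vs projected axis
def pr(c,p):
  K=np.array([[c['fx'],0,c['cx']],[0,c['fy'],c['cy']],[0,0,1]]);Q=R.from_quat(c['orientation']).inv();return cv2.projectPoints(np.array([p],float),Q.as_rotvec(),Q.apply(-np.array(c['position'])),K,np.array([c['k1'],0,0,0,0.]))[0].ravel()
gs=cv2.cvtColor(b['image'],cv2.COLOR_RGB2GRAY)
for z,rad in((.045,.034),(.1,.029),(.15,.021)):
  u,v=pr(b,[.6033,-.034,z]);k=rad*b['fx']/np.linalg.norm(np.array([.603,-.034,z])-b['position'])
  print(z,(u-k,u+k,v),gs[int(v),int(u-k)-5:int(u+k)+7].tolist())
E
```

```text
[ 0.59744292 -0.0935055   0.27884074] 26.65
271.5 102.0 49.6 [array([ 0.6233, -0.0139]), array([ 0.6201, -0.0147])]
235.5 127.5 41.8 [array([ 0.5836, -0.0361]), array([ 0.5868, -0.0334])]
273.0 196.5 40.3 [array([ 0.6178, -0.1162]), array([ 0.6155, -0.1006])]
253.5 126.0 28.1 [array([ 0.6027, -0.0363]), array([ 0.6028, -0.0335])]
234.0 108.0 50.5 [array([ 0.5842, -0.0163]), array([ 0.5873, -0.0167])]
253.5 118.5 32.9 [array([ 0.6034, -0.0287]), array([ 0.6034, -0.0271])]
267.0 124.5 43.8 [array([ 0.617 , -0.0361]), array([ 0.6148, -0.0333])]
232.5 205.5 31.3 [array([ 0.5707, -0.1229]), array([ 0.5759, -0.1062])]
274.5 184.5 42.7 [array([ 0.6204, -0.1022]), array([ 0.6177, -0.0888])]
259.5 204.0 29.9 [array([ 0.6017, -0.1239]), array([ 0.602, -0.107])]
267.0 124.5 21.1 [array([ 0.617 , -0.0361]), array([ 0.6148, -0.0333])]
222.0 204.0 26.1 [array([ 0.5589, -0.12  ]), array([ 0.566 , -0.1038])]
220.5 210.0 21.2 [array([ 0.5562, -0.1272]), array([ 0.5638, -0.1098])]
267.0 132.0 22.8 [array([ 0.6164, -0.0438]), array([ 0.6143, -0.0398])]
253.5 126.0 40.0 [array([ 0.6027, -0.0363]), array
[... 1092 characters left out ...]
8468016), np.float64(239.8843781524523), np.float64(180.72988858580317)) [144, 143, 139, 141, 148, 113, 61, 49, 52, 59, 55, 59, 52, 48, 55, 59, 67, 75, 77, 62, 49, 55, 69, 72, 66, 66, 72, 71, 64, 60, 51, 88, 105, 75, 66, 71, 77]
0.1 (np.float64(215.00447039334992), np.float64(237.22310117184745), np.float64(163.22334381274797)) [60, 57, 66, 63, 68, 58, 52, 53, 59, 64, 68, 70, 70, 76, 71, 76, 76, 75, 76, 74, 77, 75, 75, 73, 68, 64, 57, 75, 125, 136, 111, 90, 93, 102]
0.15 (np.float64(216.77919518436158), np.float64(233.2842181241649), np.float64(146.29701316253096)) [113, 112, 116, 115, 118, 110, 72, 49, 63, 71, 70, 72, 75, 75, 77, 79, 78, 79, 76, 75, 67, 61, 69, 107, 116, 112, 108, 112, 113]
```

All three cups sit on one axis within about 1 mm: the top foot measures (.603, −.0335), and the side-view edges match at each level. The gripper is clear, so I'm handing in.

```bash
python3 -c "
from h import *
print(env.finish_job())"
```

```text
the job is handed in; nothing more can be done
None
```

The cups are stacked mouth-down on the red mat (large, then medium, then small), each set down at its expected height, and the job was handed in at about 27 s of the 67 s limit; `finish_job` returned no verdict.

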